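Return the hand tools to their foam trays

ROBOT

A 6-joint arm with a two-finger parallel gripper is mounted at the origin on the work surface. World frame = base frame: x ahead of the robot, y to its left, z up, the work surface at z = 0. Lengths are in m, angles in rad, forces in N, time in s.
With the tool pointing down it reaches from about 0.4 to 0.825 m from the base axis. Payload 7 kg.
Tool frame: the origin (TCP) lies midway between the tips of the shut fingers; the grasp point (between the pads) lies 19 mm behind it (grip_point_offset is the distance from the TCP to the grasp point, in m); z points along the fingers, y is the line along which they close (so a half turn about z gives the same grasp; the last joint's range is limited). The gripper opens to 88 mm and grips with 3 to 60 N. Pads are 19 mm wide; open, the fingers measure 130 mm over their backs; the gripper's body (78 mm by 193 mm) begins 47 mm behind the grasp point.
Start: joints at [1.502, 0.359, 0.012, 0, -1.224, -0.288], TCP at [0.236, 0.632, 0.192] pointing down, gripper open.
Joint ranges: [-3.07, 3.07], [-1.43, 2.12], [-1.02, 1.25], [-3.03, 1.67], [-3.05, -0], [-3.03, 3.03]. Speed limits (rad/s): [2.39, 2.39, 3.01, 3.14, 3.14, 3.14].

INTERFACE

Orientations are given as [roll, pitch, yaw] about the fixed x, y, z axes, in that order (R = Rz(yaw) Ry(pitch) Rx(roll)).
In Python, from station import get_state, grab_frame, camera_params, job_done, grip_point_offset gives the robot as it stands.
- The arm moves only by the shell command python3 -m creep 'ROWS' [FORCE]. ROWS is JSON, a list that holds one entry, the list of rows, each a list of 7 numbers: the finger opening in cm, from 0 to 8.76, then the shift along the tool's x, y, z in cm, then the turn, a rotation vector about the tool's x, y, z in rad. In form: [[[fingers, tx, ty, tz, wx, wy, wz], ...]]. A call has 1 to 20 rows; each row is the pose to reach, as a shift and turn from the pose commanded when the call began, along the tool's axes at that moment; what a row does not reach only later rows make up. A row lasts 1/8 s, in which the tool goes at most 62.5 mm and 10.7 degrees, less where a joint would pass 70% of its speed; a pose out of reach is approached as far as the arm can. A call with a gripper value outside its range is refused whole. The fingers move at their own pace and stop on an object; FORCE is the grip in N (left out, the last holds). Time passes only in rows, so rows that repeat a pose let the fingers close. It gives the time, the measured TCP pose, the force, the opening and the grip force at its end, in the units of the state.
- get_state(): the state, without advancing time (a new reading comes with each control period).
- grab_frame(name): name is "scene" or "side" or "wrist"; returns the picture (480x640x3 uint8, blue, green, red); there is no depth.
- camera_params(name): a dict with "vertical_fov" (degrees; the focal length in pixels is half the picture's height over the tangent of half this angle, whatever the lens; pixels are square), "cx", "cy" (the principal point, pixels), "view" (4x4, takes a point from world to camera coordinates). Camera axes: x right, y down, z forward; pixel columns grow to the right and rows downward; lengths in m; the calibration is good to about 2 mm. A picture is of the moment at which its call begins: read the wrist's pose just before it. camera_params takes no time and is no camera call; for the wrist camera it gives the pose at the moment of the call.
- job_done(): hands the job in; it is judged then, once.
The state is a dict: "t": time; "q": joint angles; "qd": joint speeds; "joint_efforts": joint torques, N m; "eef_pos": TCP position; "ee_rot": TCP orientation; "force": force on the tool from outside, world axes, zero at the start; "moment": the same for the moment, N m; "width": finger opening in m; "gripper_force": force on a finger pad.
Only numpy, scipy, OpenCV 4.12 (cv2) and the standard library are available. Lean on these libraries where they do the work, as an engineer would, in place of code of your own. Each camera call takes 0.05 s, during which the arm holds its last target. There are 200 camera calls.

TASK

Tidy the bench: put each of the four tools back into the foam tray whose cut-out has its shape, the wrench, pliers and screwdriver lying flat and fully down in their cut-outs and the tape measure standing upright in its own. Lower each one in rather than dropping it, and leave the mug and the jar where they stand.

Things in the scene. Friction and masses are not known exactly. Their poses are not given: they have to be found in the camera images.
- wrench: Loose. Adjustable wrench, bare steel, lying flat, 155 mm long. Origin: on its underside, in the handle 22 mm behind the head; x towards the jaws, y across, z up. Handle 20 mm wide, 11 mm thick (x -85 to 22 mm); head 44 mm wide, 14 mm thick (x 22 to 70). 0.22 kg, balanced near the origin: grip the handle across y there.
- pliers: Loose. Combination pliers, closed and rigid, dark steel jaws and blue handles, lying flat, 147 mm long, 14 mm thick. Origin: on the underside, at the centre of the joint; x towards the jaws, y across, z up. Joint 26 mm wide (x from -17 to 17), jaws 20 then 14 mm wide to x = 62, handles spreading to 55 mm over all and ending at x = -85. About 0.2 kg: grip the joint across y at the origin.
- screwdriver: Loose. Screwdriver, 140 mm long: green eight-sided handle 26 mm across flats (x from -55 to 30), thin steel blade 7 mm thick to x = 85. Origin: on its axis in the handle, 13 mm above what it lies on; x along the axis to the tip. It lies level on one flat, with upright flats at its sides. 0.09 kg, balanced near the origin: grip the handle there, across x.
- tape: Loose. Yellow tape measure with black discs on its sides, standing upright on its flat base: 72 mm long (x), 36 mm thick (y), 64 mm high (z up); the rounded upper part is 56 mm long. Origin: centre of its underside. About 0.3 kg: grip its upper half across the 36 mm thickness.
- wrench_tray: Fixed foam tray 200 x 116 mm, 24 mm high: black over red; the red shows as the floor of the cut-out, 12 mm above the bench. Origin: centre of underside; x along its length, z up. Cut-out: wrench outline, wide jaw end at +x, plus a finger scoop (x -19 to 19, y -46 to 46 mm, as deep, dark), about 7 mm clear all round. Home: wrench origin over the tray's, x axes alike.
- pliers_tray: Fixed foam tray 200 x 116 mm, 24 mm high: black over red; the red shows as the floor of the cut-out, 12 mm above the bench. Origin: centre of underside; x along its length, z up. Cut-out: pliers outline, jaws at +x, a tongue between the handles, plus a finger scoop (x -19 to 19, y -46 to 46 mm, as deep, dark), about 7 mm clear all round. Home: origin over the tray's, x axes alike.
- screwdriver_tray: Fixed foam tray 200 x 116 mm, 24 mm high: black over red; the red shows as the floor of the cut-out, 12 mm above the bench. Origin: centre of underside; x along its length, z up. Cut-out: its outline, narrow blade channel at +x, plus a finger scoop (x -19 to 19, y -46 to 46 mm, as deep, dark), about 7 mm clear all round. Home: x axes alike, screwdriver origin 25 mm above the tray's.
- tape_tray: Fixed foam tray 200 x 116 mm, 24 mm high: black over red; the red shows as the floor of the cut-out, 12 mm above the bench. Origin: centre of underside; x along its length, z up. Cut-out: plain rectangle 86 x 50 mm in the middle, for the tape measure's base, about 7 mm clear all round. Home: tape measure upright, its origin over the tray's, x axes alike or reversed.
- mug: Bystander: blue ceramic mug, 80 mm wide and 92 mm high, with a handle. Origin: centre of its underside. Leave it.
- jar: Bystander: amber glass jar with a steel cap, 72 mm wide, 95 mm high. Origin: centre of its underside. Leave it.
There are look-alikes about, which are no part of the job. What is shaped like the tape_tray but yellow is not meant. There is more than one size of the tape; the one meant has the size given above.

How it is judged:
By the outcome, as a careful person would: the job done as asked, in the order asked, and still so for the second after the job is handed in, with the robot touching nothing.
It also fails if it takes over 120 s, if anything falls off the work surface, if the arm or the gripper's body presses on something with over 40 N, if the wrist force passes 120 N, or if a joint passes its speed limit or range.

## Working session

There is one attempt and no reset: what is moved stays moved. The work goes in short steps, Python scripts to look and compute and a shell command to move; the robot and the scene stay as the last step left them, time stands still between calls to the robot, and variables do not carry over. Pictures are saved under pics/ and viewed, at most 14 in all, crops included, and the job is handed in when it is done.

```bash
mkdir -p pics; ls; python3 - <<'E'
from station import *
import cv2
s=get_state();print(s)
for n in("scene","side","wrist"):
    p=camera_params(n);print(n,p)
    cv2.imwrite(f"pics/{n}0.png",grab_frame(n))
print(grip_point_offset)
E
```

```text
pics
{'t': 0.0, 'q': array([ 1.50210599e+00,  3.59389480e-01,  1.10440003e-02, -3.59948959e-04,
       -1.22411594e+00, -2.88107859e-01]), 'qd': array([-0.00107711,  0.00082536,  0.00044497, -0.00045565,  0.00082519,
        0.00210654]), 'joint_efforts': array([ 3.24154826e-04, -5.82714415e+01,  2.93053883e+01,  6.99757263e+00,
        7.02723657e-03, -1.67411736e-04]), 'eef_pos': array([0.23559049, 0.63194926, 0.19081284]), 'ee_rot': array([ 3.13990004e+00, -1.48737118e-04, -3.56920657e-01]), 'force': array([ 0.230857  , -0.19987924, -0.50333665]), 'moment': array([0.04028969, 0.03158501, 0.0026179 ]), 'gripper_force': 0.0, 'width': 0.08764588039167062}
scene {'vertical_fov': 48.92486854834882, 'cx': 323.302389148693, 'cy': 243.37329891589516, 'view': array([[-0.39997125,  0.91649941, -0.00719936,  0.196278  ],
       [ 0.67190804,  0.28786821, -0.68240126, -0.32467035],
       [-0.62334789, -0.27777819, -0.73094233,  1.34902298],
       [ 0.        ,  0.        ,  0.        ,  1.        ]])}
side {'vertical_fov': 50.272813916135924, 'cx': 315.15957426544435, 'cy': 239.56600082262196, 'view': array([[-0.98350123, -0.18085812,  0.00395967,  0.50397972],
       [-0.11057891,  0.58371365, -0.80439461,  0.10090895],
       [ 0.14316998, -0.79156094, -0.59408218,  0.96325913],
       [ 0.        ,  0.        ,  0.        ,  1.        ]])}
wrist {'vertical_fov': 59.04600009683532, 'cx': 321.79631010591146, 'cy': 234.24949913573965, 'view': array([[-3.49804656e-01, -9.36822467e-01,  6.06615462e-04,
         6.74833643e-01],
       [-9.01146855e-01,  3.36660418e-01,  2.73119220e-01,
        -3.36249657e-02],
       [-2.56068444e-01,  9.49917249e-02, -9.61980002e-01,
         3.88884722e-01],
       [ 0.00000000e+00,  0.00000000e+00,  0.00000000e+00,
         1.00000000e+00]])}
0.0188
```

View pics/scene0.png

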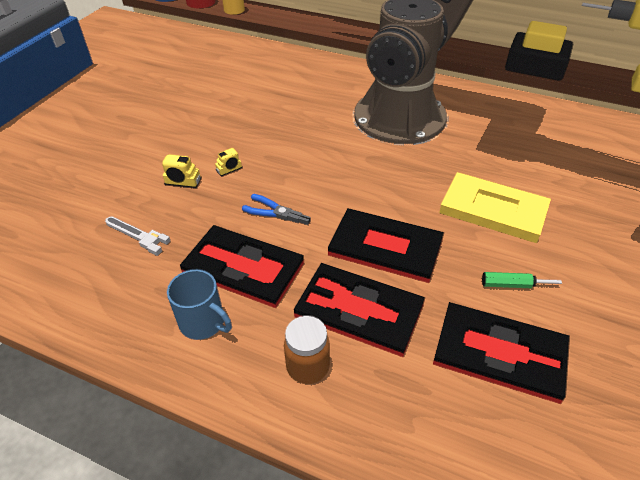

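View pics/side0.png

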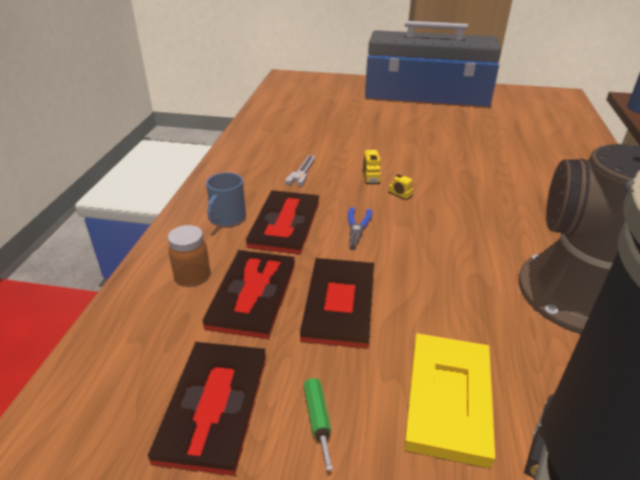

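The scene view shows the big tape at (181,170), a small decoy at (228,160), the wrench at (138,235), the pliers at (277,210) and the screwdriver at (520,281). The trays are at (242,264) for the wrench, (360,305) for the pliers, (502,350) for the screwdriver and (387,243) for the tape, with the yellow decoy tray at (495,205). The side view agrees.

```bash
cat > h.py <<'E'
import numpy as np, cv2
from station import *
def K(p): 
    f=240/np.tan(np.radians(p["vertical_fov"]/2)); return np.array([[f,0,p["cx"]],[0,f,p["cy"]],[0,0,1.]])
def ray(p,uv):
    uv=np.atleast_2d(np.asarray(uv,float)); V=p["view"]
    d=np.c_[uv,np.ones(len(uv))]@np.linalg.inv(K(p)).T@V[:3,:3]
    return -V[:3,:3].T@V[:3,3], d/np.linalg.norm(d,axis=1)[:,None]
def plane(p,uv,z):
    c,d=ray(p,uv); return c+d*((z-c[2])/d[:,2])[:,None]
def proj(p,X):
    q=(np.atleast_2d(X)@p["view"][:3,:3].T+p["view"][:3,3])@K(p).T; return q[:,:2]/q[:,2:]
def tri(p1,a,p2,b):
    X=cv2.triangulatePoints(K(p1)@p1["view"][:3],K(p2)@p2["view"][:3],np.atleast_2d(a).astype(float).T,np.atleast_2d(b).astype(float).T)
    return (X[:3]/X[3]).T
def hsv(im): return cv2.cvtColor(im,cv2.COLOR_BGR2HSV)
def blobs(m,amin):
    m=m.astype(np.uint8); c,_=cv2.findContours(m,cv2.RETR_EXTERNAL,cv2.CHAIN_APPROX_NONE)
    return [k for k in c if cv2.contourArea(k)>amin]
def cen(c):
    M=cv2.moments(c); return np.array([M["m10"],M["m01"]])/M["m00"]
E
cat > a.py <<'E'
from h import *
np.set_printoptions(precision=4,suppress=True)
P={n:camera_params(n) for n in("scene","side")}; I={n:cv2.imread(f"pics/{n}0.png") for n in P}
for n in P:
    h=hsv(I[n]); H,S,V=cv2.split(h); p=P[n]
    red=((H<6)|(H>174))&(S>150)&(V>120)
    for c in blobs(red,150): 
        u=cen(c)
        if cv2.contourArea(c)<8000: print(n,"red",u.round(),cv2.contourArea(c),plane(p,u,.012)[0])
    for nm,m in dict(green=(H>45)&(H<80)&(S>120),blue=(H>100)&(H<130)&(S>120),yellow=(H>22)&(H<35)&(S>150)&(V>120)).items():
        for c in blobs(m,60): print(n,nm,cen(c).round(),cv2.contourArea(c),plane(p,cen(c),.01)[0])
    blk=cv2.morphologyEx(((V<50)).astype(np.uint8),cv2.MORPH_CLOSE,np.ones((3,3)))
    for c in blobs(blk,2000):
        if cv2.contourArea(c)>20000: continue
        q=cv2.approxPolyDP(c,.03*cv2.arcLength(c,True),True)[:,0]
        print(n,"black",cen(c).round(),len(q),plane(p,q,.024)[:,:2].tolist() if len(q)<7 else '')
E
python3 a.py
```

```text
scene red [499. 383.] 333.5 [0.6597 0.3736 0.012 ]
scene red [504. 349.] 1295.0 [0.5958 0.3695 0.012 ]
scene red [364. 341.] 177.0 [0.6714 0.1531 0.012 ]
scene red [350. 302.] 1444.5 [0.6067 0.103  0.012 ]
scene red [378. 267.] 260.5 [0.5093 0.1205 0.012 ]
scene red [246. 264.] 1168.0 [ 0.6007 -0.1114  0.012 ]
scene red [386. 241.] 581.0 [0.4413 0.1133 0.012 ]
scene green [509. 280.] 608.0 [0.4425 0.3506 0.01  ]
scene blue [258. 211.] 163.0 [ 0.4621 -0.1604  0.01  ]
scene blue [264. 200.] 130.5 [ 0.4279 -0.1649  0.01  ]
scene blue [40. 66.] 5404.0 [ 0.1734 -1.0272  0.01  ]
scene yellow [490. 224.] 612.5 [0.3106 0.2888 0.01  ]
scene yellow [494. 196.] 74.5 [0.2213 0.2802 0.01  ]
scene yellow [184. 174.] 353.5 [ 0.4193 -0.371   0.01  ]
scene yellow [227. 165.] 87.0 [ 0.3553 -0.2988  0.01  ]
scene yellow [636.  81.] 130.5 [-0.4014  0.5429  0.01  ]
scene yellow [545.  36.] 954.0 [-0.5725  0.2781  0.01  ]
scene yellow [635.  17.] 170.0 [-0.8233  0.5286  0.01  ]
scene black [504. 350.] 4 [[0.5466164818691781, 0.26314512716284966], [0.6682704758175415, 0.2699710462099896], [0.65233303755774
[... 737 characters left out ...]
06.] 1838.5 [0.5994 0.3732 0.012 ]
side red [340. 297.] 751.0 [0.4472 0.1089 0.012 ]
side red [ 32. 329.] 6576.5 [0.9486 0.2833 0.012 ]
side red [254. 283.] 1156.0 [0.6113 0.1011 0.012 ]
side red [284. 220.] 666.0 [ 0.6052 -0.1173  0.012 ]
side green [316. 404.] 762.0 [0.4488 0.3405 0.01  ]
side blue [ 95. 236.] 146.5 [0.9837 0.0161 0.01  ]
side blue [435.  60.] 139.0 [ 0.2709 -1.3445  0.01  ]
side yellow [451. 400.] 9262.0 [0.2523 0.2961 0.01  ]
side black [601. 392.] 5 [[-0.08071638002266751, -0.10572583560383486], [0.12947769605209866, 0.3319113004526289], [0.13442756947918102, 0.4050326017858536], [0.024601731129349214, 0.3845926222715573], [-0.09236441910462939, -0.0076659334075378505]]
```

View pics/wrist0.png

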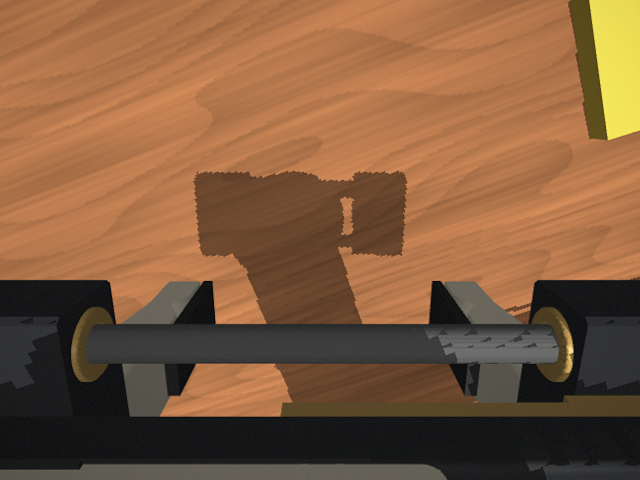

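```bash
cat >> h.py <<'E'
def go(x,y,z,yaw):  # shift (cm) and turn to TCP goal, tool down
    from scipy.spatial.transform import Rotation as R
    s=get_state(); A=R.from_euler("xyz",s["ee_rot"]); B=R.from_euler("xyz",[np.pi,0,yaw])
    return np.r_[A.inv().apply(np.array([x,y,z])-s["eef_pos"])*100,(A.inv()*B).as_rotvec()].round(3)
E
python3 - <<'E'
from h import *
from scipy.spatial.transform import Rotation as R
np.set_printoptions(precision=4,suppress=True)
s=get_state();A=R.from_euler("xyz",s["ee_rot"]);p=camera_params("wrist")
c,d=ray(p,[[320,240],[320,120]]); print("cam in tool",A.inv().apply(c-s["eef_pos"]),A.inv().apply(d))
P={n:camera_params(n) for n in("scene","side")}
print("mug",plane(P["scene"],[[195,289]],.092),plane(P["side"],[[226,184]],.092))
print("mughandle",plane(P["scene"],[[228,322]],.05),"jar",plane(P["scene"],[[306,335]],.095),plane(P["side"],[[186,237]],.095))
print("wrench ends",plane(P["scene"],[[107,220],[160,244]],.01),plane(P["side"],[[312,157],[297,183]],.01))
print("pliers ends",plane(P["scene"],[[250,204],[309,219]],.01),plane(P["side"],[[360,212],[355,244]],.01))
print("sd ends",plane(P["scene"],[[484,280],[561,282]],.013),plane(P["side"],[[313,380],[329,468]],.013))
print("tape",plane(P["scene"],[[181,170]],.03),plane(P["side"],[[373,167]],.03))
E
```

```text
cam in tool [ 0.0742 -0.0002 -0.192 ] [[-0.2863 -0.0052  0.9581]
 [-0.0134 -0.005   0.9999]]
mug [[ 0.7375 -0.1185  0.092 ]] [[ 0.729  -0.1132  0.092 ]]
mughandle [[ 0.7492 -0.0565  0.05  ]] jar [[0.7477 0.0846 0.095 ]] [[0.738  0.0898 0.095 ]]
wrench ends [[ 0.6077 -0.4335  0.01  ]
 [ 0.6208 -0.2931  0.01  ]] [[ 0.5998 -0.4275  0.01  ]
 [ 0.6105 -0.284   0.01  ]]
pliers ends [[ 0.4497 -0.1866  0.01  ]
 [ 0.4418 -0.0532  0.01  ]] [[ 0.4422 -0.1829  0.01  ]
 [ 0.439  -0.0601  0.01  ]]
sd ends [[0.4637 0.3089 0.013 ]
 [0.4132 0.4383 0.013 ]] [[0.4605 0.3008 0.013 ]
 [0.4139 0.4359 0.013 ]]
tape [[ 0.4309 -0.3675  0.03  ]] [[ 0.4307 -0.3649  0.03  ]]
```

Views disagree by up to 8 mm, so I'll refine with the wrist camera. The mug and jar are close to the gripper body's path, so they need locating precisely too.

```bash
python3 -c "
from h import *
print(go(.46,.27,.27,0))"
```

```text
[ 3.3674e+01  2.6097e+01 -7.8590e+00  1.0000e-03  0.0000e+00 -3.5700e-01]
```

```bash
python3 -m creep '[[[8.7,33.7,26.1,-7.9,0,0,-0.357],[8.7,33.7,26.1,-7.9,0,0,-0.357],[8.7,33.7,26.1,-7.9,0,0,-0.357],[8.7,33.7,26.1,-7.9,0,0,-0.357],[8.7,33.7,26.1,-7.9,0,0,-0.357],[8.7,33.7,26.1,-7.9,0,0,-0.357],[8.7,33.7,26.1,-7.9,0,0,-0.357],[8.7,33.7,26.1,-7.9,0,0,-0.357],[8.7,33.7,26.1,-7.9,0,0,-0.357],[8.7,33.7,26.1,-7.9,0,0,-0.357]]]'
cat > cap.py <<'E'
import sys,pickle
from h import *
n=sys.argv[1]; s=get_state(); p=camera_params("wrist"); im=grab_frame("wrist")
cv2.imwrite(f"pics/{n}.png",im); pickle.dump(p,open(f"pics/{n}.pkl","wb"))
print(s["t"],s["eef_pos"],s["ee_rot"],abs(s["qd"]).max())
E
python3 cap.py w1; python3 -c "
from h import *
print(go(.46,-.0,.27,0))"
```

```text
t: 1.4
eef_pos: [0.4598, 0.2709, 0.2703]
ee_rot: [3.141, 0.001, 0.001]
force: [0.5, -0.7, -0.0]
width: 0.0868
gripper_force: 0.0
1.4 [0.45979283 0.27091161 0.2703141 ] [3.14119518e+00 5.97814100e-04 1.36744596e-03] 0.007952028789284719
[-2.2000e-02  2.7104e+01  4.5000e-02  0.0000e+00  1.0000e-03  2.0000e-03]
```

```bash
python3 -m creep '[[[8.7,0,27,0,0,0,0],[8.7,0,27,0,0,0,0],[8.7,0,27,0,0,0,0],[8.7,0,27,0,0,0,0],[8.7,0,27,0,0,0,0],[8.7,0,27,0,0,0,0],[8.7,0,27,0,0,0,0]]]'; python3 cap.py w2
python3 -m creep '[[[8.7,0,24,0,0,0,0],[8.7,0,24,0,0,0,0],[8.7,0,24,0,0,0,0],[8.7,0,24,0,0,0,0],[8.7,0,24,0,0,0,0],[8.7,0,24,0,0,0,0],[8.7,0,24,0,0,0,0]]]'; python3 cap.py w3
python3 -c "
import cv2,numpy as np
cv2.imwrite('pics/m1.png',np.vstack([cv2.resize(cv2.imread(f'pics/w{i}.png')[:300],(427,200)) for i in(1,2,3)]))"
```

```text
t: 2.33
eef_pos: [0.4605, 0.0011, 0.2706]
ee_rot: [-3.142, 0.0, 0.001]
force: [-0.2, -0.1, 0.8]
width: 0.0871
gripper_force: 0.0
2.325 [0.46053966 0.00113098 0.27063916] [-3.14157764e+00  1.62911492e-04  1.22429342e-03] 0.011360890314051963
t: 3.25
eef_pos: [0.4609, -0.2384, 0.2708]
ee_rot: [-3.141, -0.0, 0.002]
force: [-0.6, 0.3, 0.3]
width: 0.0865
gripper_force: 0.0
3.25 [ 0.46094705 -0.23844927  0.27081166] [-3.14148237e+00 -1.73047335e-04  2.34098750e-03] 0.004145790916732318
```

View pics/m1.png

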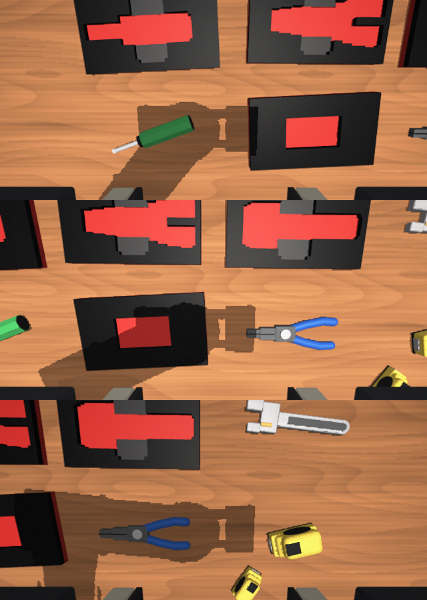

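The three wrist views (each shrunk to 427x200 in the mosaic) show all the tools and trays, but the front row of trays is cut off at the top. I'll move 12 cm further out for a second row of views, which also give the baseline and show the mug and jar.

```bash
python3 -m creep '[[[8.7,12,-2,0,0,0,0],[8.7,12,-2,0,0,0,0],[8.7,12,-2,0,0,0,0],[8.7,12,-2,0,0,0,0],[8.7,12,-2,0,0,0,0]]]'; python3 cap.py w4
python3 -m creep '[[[8.7,0,-26,0,0,0,0],[8.7,0,-26,0,0,0,0],[8.7,0,-26,0,0,0,0],[8.7,0,-26,0,0,0,0],[8.7,0,-26,0,0,0,0],[8.7,0,-26,0,0,0,0],[8.7,0,-26,0,0,0,0]]]'; python3 cap.py w5
python3 -m creep '[[[8.7,0,-26,0,0,0,0],[8.7,0,-26,0,0,0,0],[8.7,0,-26,0,0,0,0],[8.7,0,-26,0,0,0,0],[8.7,0,-26,0,0,0,0],[8.7,0,-26,0,0,0,0],[8.7,0,-26,0,0,0,0]]]'; python3 cap.py w6
python3 -c "
import cv2,numpy as np
cv2.imwrite('pics/m2.png',np.vstack([cv2.resize(cv2.imread(f'pics/w{i}.png')[:300],(427,200)) for i in(4,5,6)]))"
```

```text
t: 3.92
eef_pos: [0.5799, -0.2194, 0.2715]
ee_rot: [3.141, -0.001, 0.001]
force: [-0.5, -0.1, 0.9]
width: 0.0873
gripper_force: 0.0
3.925 [ 0.57990984 -0.21944693  0.27149563] [ 3.14147964e+00 -9.09309124e-04  7.63202054e-04] 0.008723642067376563
t: 4.85
eef_pos: [0.5802, 0.039, 0.2711]
ee_rot: [-3.142, -0.0, -0.001]
force: [-0.0, -0.7, 0.1]
width: 0.0871
gripper_force: 0.0
4.85 [0.58023149 0.03901046 0.27112742] [-3.14154770e+00 -4.35889909e-04 -8.67168555e-04] 0.009547281819499109
t: 5.78
eef_pos: [0.5808, 0.2984, 0.271]
ee_rot: [3.141, -0.0, -0.002]
force: [-0.5, -0.7, 1.3]
width: 0.0868
gripper_force: 0.0
5.775 [0.58079346 0.29842204 0.27101884] [ 3.14148331e+00 -1.51531798e-04 -1.55636587e-03] 0.006241880561246657
```

View pics/m2.png

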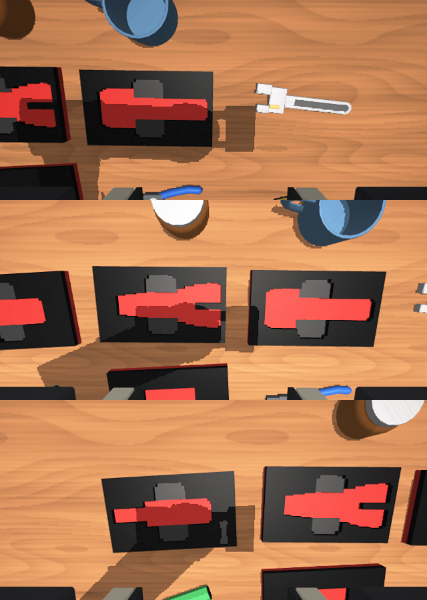

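```bash
cat > tr.py <<'E'
from h import *
import pickle
np.set_printoptions(precision=4,suppress=True)
L={}
for i in range(1,7):
    p=pickle.load(open(f"pics/w{i}.pkl","rb")); im=cv2.imread(f"pics/w{i}.png"); im[272:]=(0,128,255)
    H,S,V=cv2.split(hsv(im)); m=((S<70)&(V<100)).astype(np.uint8)
    m=cv2.morphologyEx(m,cv2.MORPH_OPEN,np.ones((3,3)))
    for c in blobs(m,4000):
        c=c[:,0]
        if c.min()<3 or c[:,0].max()>636 or c[:,1].max()>268: continue
        X=plane(p,c,.024)[:,:2]*1000
        (cx,cy),(w,h),a=cv2.minAreaRect(X.astype(np.float32))
        q=cv2.boxPoints(cv2.minAreaRect(X.astype(np.float32)));e=q[1]-q[0];f=q[2]-q[1];e=e if e@e>f@f else f
        yaw=np.arctan2(e[1],e[0])%np.pi
        uv=proj(p,[cx/1000,cy/1000,.024])[0]
        print(i,np.round([cx,cy,max(w,h),min(w,h),np.degrees(yaw)],1))
        L.setdefault((round(cx/60),round(cy/60)),[]).append((p,uv))
for k,v in L.items():
    if len(v)>1: print(k,tri(*v[0],*v[1]))
E
python3 tr.py
```

```text
1 [448.8 116.9 198.4 115.1  92.9]
2 [448.8 114.8 198.3 114.8  92.9]
4 [ 629.4 -116.5  197.6   65.4   90. ]
5 [ 604.9 -114.3  199.1  114.2   89.2]
5 [611.  121.9 198.2 114.3  89.5]
6 [600.  366.4 198.  114.1  93.1]
6 [610.9 123.7 199.1 114.1  89.4]
(7, 2) [[0.4481 0.1157 0.0206]]
(10, -2) [[ 0.6173 -0.1145  0.0238]]
(10, 2) [[0.6107 0.1225 0.021 ]]
```

```bash
cat > tl.py <<'E'
from h import *
import pickle
np.set_printoptions(precision=1,suppress=True)
def msk(n,k):
    im=cv2.imread(f"pics/{n}.png"); im[272:]=(0,128,255); H,S,V=cv2.split(hsv(im))
    if k=="wrench": return (S<60)&(V>85)
    if k=="pliers": return ((H>100)&(H<130)&(S>120))|((S<75)&(V>40))
    if k=="sd": return ((H>45)&(H<85)&(S>100))|((S<60)&(V>110))
def run(n,k,z,near):
    p=pickle.load(open(f"pics/{n}.pkl","rb")); m=cv2.morphologyEx(msk(n,k).astype(np.uint8),cv2.MORPH_CLOSE,np.ones((5,5)))
    cs=[c for c in blobs(m,250)]; 
    c=min(cs,key=lambda c:np.hypot(*(plane(p,cen(c),z)[0,:2]-near)))
    mm=np.zeros(m.shape,np.uint8); cv2.drawContours(mm,[c],-1,1,-1); mm&=m
    v,u=np.nonzero(mm); X=plane(p,np.c_[u,v],z)[:,:2]*1000
    (ctr),(w,h),a=cv2.minAreaRect(X.astype(np.float32))
    C=X.mean(0); d=np.linalg.svd(X-C,full_matrices=False)[2][0]; d*=np.sign(d[1])  # head towards +y
    for _ in range(2):
        t=(X-C)@d; nrm=np.array([-d[1],d[0]]); s=(X-C)@nrm
        tip=np.percentile(t,99.9); tail=np.percentile(t,.1)
        B=np.arange(tail+6,tip-4,3.); mid=[];wd=[]
        for b in B:
            q=s[abs(t-b)<2]; mid.append((q.max()+q.min())/2); wd.append(np.ptp(q))
        B=np.array(B);mid=np.array(mid);wd=np.array(wd)
        sel={"wrench":B<tail+95,"pliers":B<tip+1,"sd":B<tail+80}[k]
        g=np.polyfit(B[sel],mid[sel],1); C=C+g[1]*nrm; d=d+g[0]*nrm; d/=np.linalg.norm(d)
    t=(X-C)@d; tip=t.max();tail=t.min()
    o={"wrench":tail+85,"pliers":tail+85,"sd":tail+55}[k]; o2={"wrench":tip-70,"pliers":tip-62,"sd":tip-85}[k]
    print(n,k,"len",tip-tail,"yaw",np.degrees(np.arctan2(d[1],d[0])),"org from tail",C+o*d,"from tip",C+o2*d)
    print("  widths",wd[::4])
    return p,proj(p,np.r_[(C+tail*d)/1000,z])[0],proj(p,np.r_[(C+tip*d)/1000,z])[0]
T=[("wrench",.011,("w3","w4"),(.62,-.36)),("pliers",.010,("w2","w3"),(.44,-.12)),("sd",.013,("w1",),(.44,.36))]
for k,z,ns,near in T:
    r=[run(n,k,z,near) for n in ns]
    if len(r)>1:
        for j in(1,2): print("   tri mm",tri(r[0][0],r[0][j],r[1][0],r[1][j])*1000)
E
python3 tl.py
```

```text
w3 wrench len 153.77547426395833 yaw 83.66593174187452 org from tail [ 613.2 -350.8] from tip [ 613.1 -352.1]
  widths [19.  19.3 19.1 19.3 19.6 19.3 19.  19.1 19.  39.3 39.5 42.7]
w4 wrench len 153.4208828524682 yaw 83.63486624237754 org from tail [ 614.2 -350.4] from tip [ 614. -352.]
  widths [19.  19.3 19.  19.2 19.3 19.1 19.7 19.1 19.1 38.8 39.5 44.6]
   tri mm [[ 604.4 -436.7    7.4]]
   tri mm [[ 621.5 -282.9    7.3]]
w2 pliers len 145.76943793591377 yaw 89.67529776103903 org from tail [ 445.3 -111.3] from tip [ 445.3 -112.5]
  widths [52.9 54.  52.9 47.4 43.  34.2 26.5 26.5 24.2 21.  16.5 14.3]
w3 pliers len 147.8247635493355 yaw 89.74874111075616 org from tail [ 445.2 -112.8] from tip [ 445.2 -112. ]
  widths [53.  53.  53.  48.6 41.9 35.3 26.5 26.5 24.3 21.  18.8 14.4]
   tri mm [[ 444.2 -197.6    7.1]]
   tri mm [[445.7 -50.4  10.9]]
w1 sd len 139.21970624139124 yaw 110.31105418635539 org from tail [443.4 360.7] from tip [443.6 359.9]
  widths [26.6 26.4 26.4 26.5 26.5 26.4 26.3 10.7  6.6  6.6  6.5]
```

```bash
python3 - <<'E'
from h import *
import pickle
np.set_printoptions(precision=4,suppress=True)
for n in("w4","w5","w6"):
    p=pickle.load(open(f"pics/{n}.pkl","rb")); im=cv2.imread(f"pics/{n}.png")[:120]; H,S,V=cv2.split(hsv(im))
    for k,m in dict(mug=(H>95)&(H<120)&(S>80),cap=(S<40)&(V>130)).items():
        for c in blobs(m,300):
            c=c[:,0]; 
            for z in (0,.092): 
                X=plane(p,c,z); j=X[:,0].argmin(); print(n,k,z,"min x",X[j],"y range",X[:,1].min(),X[:,1].max(), c[:,1].max())
E
python3 -c "
import cv2
a=cv2.imread('pics/w3.png')[90:290,330:530];b=cv2.imread('pics/w4.png')[:100,150:350]
import numpy as np
cv2.imwrite('pics/c1.png',cv2.resize(np.vstack([a,b]),None,fx=2,fy=2))"
```

```text
w4 mug 0 min x [ 0.7007 -0.116   0.    ] y range -0.16255366012820402 -0.028534225024529486 67
w4 mug 0.092 min x [ 0.6914 -0.1365  0.092 ] y range -0.1738113455063926 -0.06639140802829271 67
w5 mug 0 min x [ 0.6997 -0.1266  0.    ] y range -0.21239721122496324 -0.05828286685828652 68
w5 mug 0.092 min x [ 0.6907 -0.0937  0.092 ] y range -0.16245352379256997 -0.03895396210154562 68
w5 cap 0 min x [0.7291 0.0881 0.    ] y range 0.056603833919961405 0.13321260458242637 37
w5 cap 0.092 min x [0.7143 0.0784 0.092 ] y range 0.053110519297301866 0.11450097349144345 37
w6 cap 0 min x [0.7288 0.0225 0.    ] y range -0.008938723454469888 0.06759091201881559 37
w6 cap 0.092 min x [0.7142 0.0773 0.092 ] y range 0.05214132998936141 0.11346371108162301 37
```

View pics/c1.png

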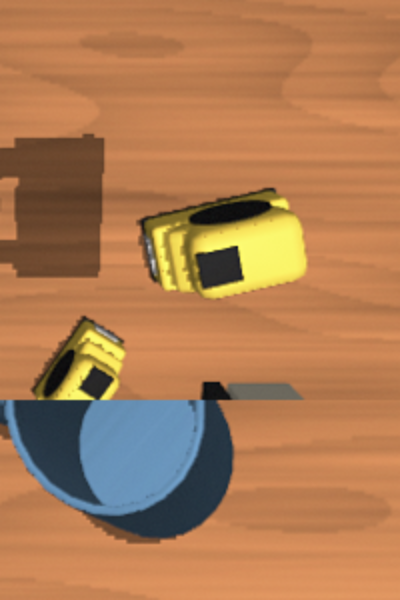

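The crop shows the tape at about (440,212) in w3, slightly rotated with its hook end at left, and the mug's near edge at x≈0.70. The gripper body would just about touch the mug and the jar, so I'll lean the tool 7° away when placing the wrench and pliers. I'll start with the screwdriver.

```bash
cat >> h.py <<'E'
def go(x,y,z,yaw,tilt=0):  # yaw deg; tilt rad about tool x
    from scipy.spatial.transform import Rotation as R
    s=get_state(); A=R.from_euler("xyz",s["ee_rot"]); B=R.from_euler("xyz",[np.pi,0,np.radians(yaw)])*R.from_rotvec([tilt,0,0])
    np.set_printoptions(suppress=True)
    return np.r_[A.inv().apply(np.array([x,y,z])-s["eef_pos"])*100,(A.inv()*B).as_rotvec()].round(3)
E
python3 -c "
from h import *
print(go(.4435,.3603,.14,-69.7))"
```

```text
[-13.745  -6.159  13.116  -0.     -0.      1.215]
```

```bash
python3 -m creep '[[[8.7,-13.7,-6.2,13.1,0,0,1.215],[8.7,-13.7,-6.2,13.1,0,0,1.215],[8.7,-13.7,-6.2,13.1,0,0,1.215],[8.7,-13.7,-6.2,13.1,0,0,1.215],[8.7,-13.7,-6.2,13.1,0,0,1.215],[8.7,-13.7,-6.2,13.1,0,0,1.215],[8.7,-13.7,-6.2,13.1,0,0,1.215],[8.7,-13.7,-6.2,13.1,0,0,1.215],[8.7,-13.7,-6.2,13.1,0,0,1.215],[8.7,-13.7,-6.2,13.1,0,0,1.215]]]'; python3 cap.py w7
cat >> tl.py <<'E'
E
python3 - <<'E'
from h import *
import pickle
np.set_printoptions(precision=4,suppress=True)
# handle (green) centre: two-view height, hover pose
r=[]
for n in("w1","w7"):
    p=pickle.load(open(f"pics/{n}.pkl","rb")); H,S,V=cv2.split(hsv(cv2.imread(f"pics/{n}.png")))
    c=max(blobs((H>45)&(H<85)&(S>100),200),key=cv2.contourArea)[:,0]
    X=plane(p,c,.013)[:,:2]*1000; R=cv2.minAreaRect(X.astype(np.float32)); print(n,R, c.max(0))
    r.append((p,proj(p,np.r_[np.array(R[0])/1000,.013])[0]))
print(tri(*r[0],*r[1])); print(go(.4435,.3603,.006,-69.7))
E
```

```text
t: 7.08
eef_pos: [0.4435, 0.3619, 0.1399]
ee_rot: [-3.141, 0.0, -1.214]
force: [0.3, 0.8, -0.9]
width: 0.087
gripper_force: 0.0
7.075 [0.44353455 0.36192523 0.13991328] [-3.14139302e+00  1.68360034e-04 -1.21411867e+00] 0.007564149690137062
w1 ((447.0069580078125, 350.8365478515625), (26.64957618713379, 88.99748992919922), 20.293920516967773) [290 221]
w7 ((446.96636962890625, 350.6732482910156), (26.02610969543457, 88.36862182617188), 20.112411499023438) [341 253]
[[0.4469 0.3508 0.0126]]
[ 0.16   0.058 13.384 -0.     0.     0.002]
```

View pics/w7.png

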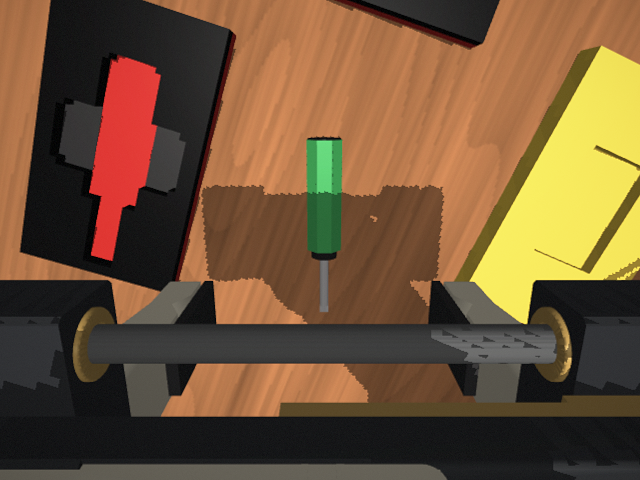

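The hover view shows the screwdriver centred between the fingers (handle at 323,195), and its measured height matches. Descending.

```bash
python3 -m creep '[[[5.5,0.1,0.05,6,0,0,0],[5.5,0.1,0.05,10,0,0,0],[5.5,0.1,0.05,12,0,0,0],[5.5,0.1,0.05,13.4,0,0,0],[5.5,0.1,0.05,13.4,0,0,0],[1.5,0.1,0.05,13.4,0,0,0],[1.5,0.1,0.05,13.4,0,0,0],[1.5,0.1,0.05,13.4,0,0,0],[1.5,0.1,0.05,13.4,0,0,0],[1.5,0.1,0.05,13.4,0,0,0],[1.5,0.1,0.05,13.4,0,0,0]]]' 20
```

```text
t: 8.5
eef_pos: [0.4432, 0.3611, 0.0058]
ee_rot: [-3.142, -0.0, -1.215]
force: [-0.2, 0.0, -0.4]
width: 0.0151
gripper_force: 0.0
```

```bash
python3 cap.py w8;python3 -c "
from h import *
cv2.imwrite('pics/s8.png',np.hstack([cv2.imread('pics/w8.png'),cv2.resize(grab_frame('scene')[200:360,420:600],None,fx=2,fy=3)])[:,:800] if 0 else np.hstack([cv2.resize(cv2.imread('pics/w8.png'),(400,300)),cv2.resize(grab_frame('scene')[200:320,420:580],(400,300))]))"
```

```text
8.5 [0.44324635 0.36106635 0.0057817 ] [-3.14158713e+00 -1.12079164e-05 -1.21478989e+00] 0.0018891520533040394
```

View pics/s8.png

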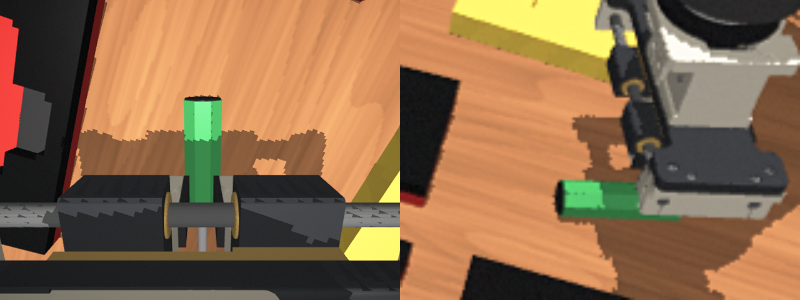

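The fingers straddle the handle. The opening reads 15 mm with no force, while the picture suggests about 26 mm. I'll command a full close and see what happens.

```bash
python3 -m creep '[[[0,0,0,0,0,0,0],[0,0,0,0,0,0,0],[0,0,0,0,0,0,0],[0,0,0,0,0,0,0]]]' 20; python3 cap.py w9; python3 -c "
import cv2
cv2.imwrite('pics/c9.png',cv2.imread('pics/w9.png')[100:420,160:480])"
```

```text
t: 9.1
eef_pos: [0.4433, 0.3611, 0.0058]
ee_rot: [-3.142, 0.0, -1.215]
force: [-0.1, 0.1, -0.8]
width: 0.0003
gripper_force: 0.0
9.1 [0.44325514 0.36110341 0.00575484] [-3.14158806e+00  2.09755122e-06 -1.21478966e+00] 0.0012140897413266752
```

View pics/c9.png

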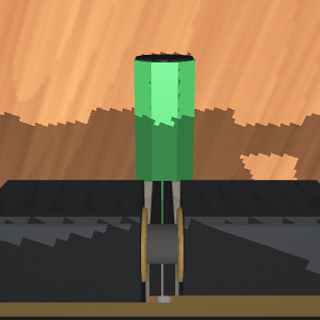

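```bash
python3 -c "
from h import *
print(proj(camera_params('side'),[.4433,.361,.006]),proj(camera_params('scene'),[.4433,.361,.006]))
a=grab_frame('side')[330:450,240:400];b=grab_frame('scene')[220:340,430:590]
cv2.imwrite('pics/s10.png',np.hstack([cv2.resize(x,(400,300),interpolation=cv2.INTER_CUBIC) for x in (a,b)]))"
```

```text
[[317.0515625  418.37599356]] [[513.92457458 283.16302071]]
```

View pics/s10.png

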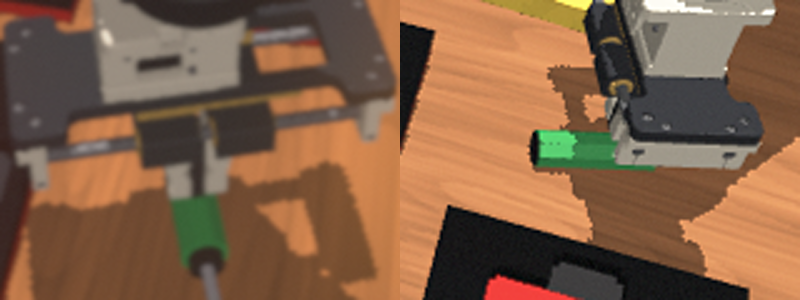

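The side view shows the shut fingertips just above the handle, at about row 408 against the expected 418. So the real fingertips sit roughly 20 mm higher than the reported TCP. I'll open, lower in small steps and check the contact force.

```bash
python3 -m creep '[[[5.5,0,0,0,0,0,0],[5.5,0,0,0,0,0,0],[5.5,0,0,0,0,0,0],[5.5,0,0,0,0,0,0],[5.5,0,0,0.5,0,0,0],[5.5,0,0,0.9,0,0,0],[5.5,0,0,0.9,0,0,0]]]' 20 | grep -E "pos|force|width"; python3 -m creep '[[[5.5,0,0,0.3,0,0,0],[5.5,0,0,0.3,0,0,0]]]'| grep -E "pos|force"
```

```text
eef_pos: [0.443, 0.3607, -0.0038]
force: [0.4, -0.6, -0.1]
width: 0.0544
gripper_force: 0.0
eef_pos: [0.4431, 0.361, -0.0065]
force: [0.5, 0.6, -0.8]
gripper_force: 0.0
```

```bash
for i in 1 2; do python3 -m creep '[[[5.5,0,0,0.2,0,0,0],[5.5,0,0,0.2,0,0,0]]]'| grep -E "pos|^force"; done; python3 -c "
from h import *
a=grab_frame('side'); P=camera_params('side'); h=a[330:450,240:400]
cv2.imwrite('pics/s11.png',cv2.resize(h,(640,480),interpolation=cv2.INTER_CUBIC))"
```

```text
eef_pos: [0.4432, 0.361, -0.0083]
force: [0.1, -0.2, -1.1]
eef_pos: [0.4432, 0.361, -0.0104]
force: [0.5, 0.4, -0.2]
```

View pics/s11.png

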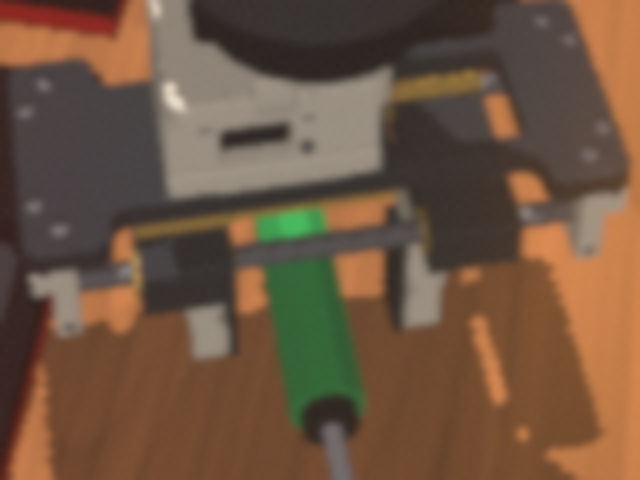

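```bash
python3 - <<'E'
from h import *
p=camera_params('side')
for z in(-.0104,0,.01,.02): print(z,proj(p,np.array([.4432,.361,z])+np.array([-.347,.938,0])*.0095))
E
for i in 1 2 3; do python3 -m creep '[[[5.5,0,0,0.2,0,0,0],[5.5,0,0,0.2,0,0,0]]]'| grep -E "pos|^force"; done
```

```text
-0.0104 [[318.1966406  430.82368297]]
0 [[318.25094442 426.60056983]]
0.01 [[318.30402948 422.47223723]]
0.02 [[318.35798868 418.2759242 ]]
eef_pos: [0.4432, 0.361, -0.0124]
force: [0.4, 0.5, 1.0]
eef_pos: [0.4432, 0.361, -0.0144]
force: [-0.6, -0.1, 0.5]
eef_pos: [0.4432, 0.3609, -0.0164]
force: [0.1, 1.0, 0.1]
```

The side view puts the tips at about z=0.027 there, an offset of roughly 37 mm. I'll keep probing.

```bash
for i in 1 2 3 4; do python3 -m creep '[[[5.5,0,0,0.3,0,0,0],[5.5,0,0,0.3,0,0,0]]]'| grep -E "pos|^force"; done
```

```text
eef_pos: [0.4431, 0.3609, -0.0196]
force: [0.4, -0.1, -0.4]
eef_pos: [0.4431, 0.3609, -0.0225]
force: [-0.7, 0.5, 0.3]
eef_pos: [0.4431, 0.3609, -0.0255]
force: [0.1, -0.5, -0.8]
eef_pos: [0.4431, 0.3609, -0.0285]
force: [0.0, -0.7, -0.6]
```

```bash
python3 -m creep '[[[1.5,0,0,0,0,0,0],[1.5,0,0,0,0,0,0],[1.5,0,0,0,0,0,0],[1.5,0,0,0,0,0,0],[1.5,0,0,0,0,0,0],[1.5,0,0,0,0,0,0]]]' 20;  python3 -c "
from h import *
h=grab_frame('side')[330:450,240:400]
cv2.imwrite('pics/s12.png',cv2.resize(h,(640,480),interpolation=cv2.INTER_CUBIC))"
```

```text
t: 13.42
eef_pos: [0.4432, 0.3611, -0.0282]
ee_rot: [3.142, -0.0, -1.215]
force: [-0.7, -0.8, 0.6]
width: 0.0254
gripper_force: 20.0
```

View pics/s12.png

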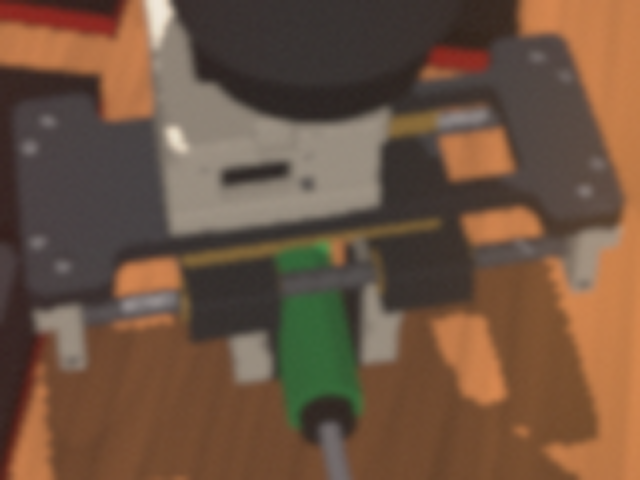

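Gripped: opening 25.4 mm at 20 N, tips at z≈0.009, so the offset is about +37 mm. Lifting and carrying to the tray.

```bash
python3 -m creep '[[[1.5,0,0,-4,0,0,0],[1.5,0,0,-9,0,0,0],[1.5,0,0,-9,0,0,0],[1.5,0,0,-9,0,0,0]]]' | grep -E "pos|width|gripp"; python3 -c "
from h import *
print(go(.600,.3665,.061,-86.9))"
```

```text
eef_pos: [0.4429, 0.3608, 0.0615]
width: 0.0259
gripper_force: 20.0
[  4.938 -14.928   0.044   0.      0.      0.302]
```

```bash
python3 -m creep '[[[1.5,1.5,-5,0,0,0,0.15],[1.5,3,-10,0,0,0,0.302],[1.5,4.94,-14.9,0,0,0,0.302],[1.5,4.94,-14.9,0,0,0,0.302],[1.5,4.94,-14.9,0,0,0,0.302],[1.5,4.94,-14.9,0,0,0,0.302]]]' | grep -E "pos|width|gripp"; python3 cap.py w13;  python3 - <<'E'
from h import *
print(go(.600,.3665,-.0162,-86.9))
cv2.imwrite('pics/w13v.png',np.hstack([cv2.resize(cv2.imread('pics/w13.png'),(533,400)),cv2.resize(grab_frame('scene')[250:400,420:520],(267,400))]))
E
```

```text
eef_pos: [0.5989, 0.3665, 0.061]
width: 0.0256
gripper_force: 20.0
14.725 [0.59894476 0.36652602 0.0610299 ] [ 3.14035406e+00 -8.60998587e-04 -1.51616145e+00] 0.012338861482302635
[ 0.035 -0.092  7.774  0.001 -0.     0.001]
```

View pics/w13v.png

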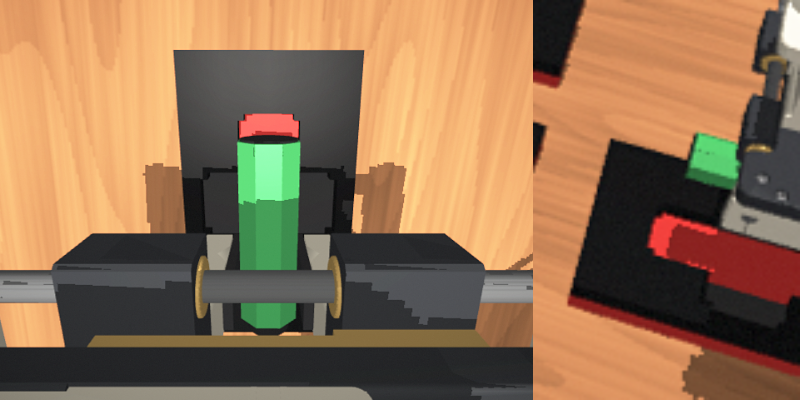

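The picture shows the handle centred over the cut-out (column 268 against scoop centre 269) with the yaw aligned. Lowering.

```bash
python3 -m creep '[[[1.5,0.03,-0.09,3,0,0,0],[1.5,0.03,-0.09,5.5,0,0,0],[1.5,0.03,-0.09,6.5,0,0,0],[1.5,0.03,-0.09,7.1,0,0,0],[1.5,0.03,-0.09,7.5,0,0,0],[1.5,0.03,-0.09,7.75,0,0,0],[1.5,0.03,-0.09,7.75,0,0,0]]]' | grep -E "pos|width|force"
```

```text
eef_pos: [0.6012, 0.3666, -0.0154]
force: [0.1, -0.2, -1.1]
width: 0.0257
gripper_force: 20.0
```

```bash
for i in 1 2; do python3 -m creep '[[[1.5,0,0,0.06,0,0,0],[1.5,0,0,0.06,0,0,0]]]' | grep -E "pos|force"; done
```

```text
eef_pos: [0.6012, 0.3665, -0.0161]
force: [-0.6, -0.6, -0.3]
gripper_force: 20.0
eef_pos: [0.6012, 0.3666, -0.0162]
force: [-3.0, -1.1, 5.1]
gripper_force: 20.0
```

Contact came exactly at the predicted height. Releasing.

```bash
python3 -m creep '[[[4,0,0,0,0,0,0],[4,0,0,0,0,0,0],[4,0,0,0,0,0,0],[4,0,0,-3,0,0,0],[4,0,0,-9,0,0,0],[4,0,0,-15,0,0,0],[4,0,0,-15,0,0,0],[4,0,0,-15,0,0,0]]]' | grep -E "^t|pos|width|force"; python3 cap.py w14; python3 - <<'E'
from h import *
import pickle
p=pickle.load(open("pics/w14.pkl","rb")); H,S,V=cv2.split(hsv(cv2.imread("pics/w14.png")))
c=max(blobs((H>45)&(H<85)&(S>100),200),key=cv2.contourArea)[:,0]
print(cv2.minAreaRect((plane(p,c,.025)[:,:2]*1000).astype(np.float32)),c.max(0))
print(go(.4452,-.112,.14,-90.3))
E
```

```text
t: 17.2
eef_pos: [0.6008, 0.3665, 0.133]
force: [-0.5, 0.2, -1.9]
width: 0.0397
gripper_force: 0.0
17.2 [0.60075839 0.36645139 0.13303076] [ 3.14155388e+00  6.40952309e-04 -1.51700906e+00] 0.02555149282768333
((602.10791015625, 355.9110412597656), (25.618616104125977, 88.34298706054688), 2.3909592628479004) [340 262]
[46.902 18.06  -0.749  0.001 -0.001  0.059]
```

Screwdriver is in its cut-out, with the handle centre within about 1.5 mm of home. Next, the pliers.

```bash
python3 -m creep '[[[5,46.9,18.05,-0.7,0,0,0.059],[5,46.9,18.05,-0.7,0,0,0.059],[5,46.9,18.05,-0.7,0,0,0.059],[5,46.9,18.05,-0.7,0,0,0.059],[5,46.9,18.05,-0.7,0,0,0.059],[5,46.9,18.05,-0.7,0,0,0.059],[5,46.9,18.05,-0.7,0,0,0.059],[5,46.9,18.05,-0.7,0,0,0.059],[5,46.9,18.05,-0.7,0,0,0.059],[5,46.9,18.05,-0.7,0,0,0.059],[5,46.9,18.05,-0.7,0,0,0.059]]]' | grep -E "^t|pos|width|force"; python3 -c "
from h import *
print(go(.4452,-.112,-.026,-90.3))"
```

```text
t: 18.62
eef_pos: [0.4463, -0.1108, 0.1395]
force: [0.2, -0.2, -0.1]
width: 0.0505
gripper_force: 0.0
[ 0.117  0.094 16.553  0.001 -0.     0.001]
```

```bash
python3 -m creep '[[[5,0.12,0.09,6,0,0,0],[5,0.12,0.09,11,0,0,0],[5,0.12,0.09,14,0,0,0],[5,0.12,0.09,15.5,0,0,0],[5,0.12,0.09,16.5,0,0,0],[5,0.12,0.09,16.5,0,0,0]]]' | grep -E "pos|^force"; for i in 1 2 3; do python3 -m creep '[[[5,0,0,0.2,0,0,0],[5,0,0,0.2,0,0,0]]]'| grep -E "pos|^force"; done
```

```text
eef_pos: [0.4451, -0.1122, -0.0254]
force: [0.1, -0.4, -0.2]
eef_pos: [0.4457, -0.1127, -0.0264]
force: [-0.0, -0.1, 0.3]
eef_pos: [0.4452, -0.1128, -0.0288]
force: [0.2, -0.3, 0.2]
eef_pos: [0.445, -0.1129, -0.0311]
force: [-0.1, -0.7, 0.9]
```

```bash
python3 -m creep '[[[5,0,0,0.1,0,0,0],[5,0,0,0.1,0,0,0]]]'| grep -E "pos|^force"; python3 -m creep '[[[1.5,0,0,0,0,0,0],[1.5,0,0,0,0,0,0],[1.5,0,0,0,0,0,0],[1.5,0,0,0,0,0,0],[1.5,0,0,0,0,0,0]]]' 25; python3 -m creep '[[[1.5,0,0,-4,0,0,0],[1.5,0,0,-10,0,0,0],[1.5,0,0,-13,0,0,0],[1.5,0,0,-13,0,0,0]]]'| grep -E "pos|force|width"
```

```text
eef_pos: [0.4451, -0.1128, -0.032]
force: [-0.5, -0.9, 0.2]
t: 21.0
eef_pos: [0.4449, -0.1129, -0.032]
ee_rot: [3.141, -0.0, -1.576]
force: [-1.5, 0.2, 1.0]
width: 0.0257
gripper_force: 22.9
eef_pos: [0.447, -0.1125, 0.1004]
force: [1.0, 0.9, -2.3]
width: 0.0255
gripper_force: 22.9
```

Pliers held (25.5 mm). Carrying to the tray with a 7° lean away from the jar.

```bash
python3 -c "
from h import *
print(go(.6148,.1222,.06,-90.6,.12))"
```

```text
[-23.549 -16.64    4.152   0.114   0.001   0.006]
```

```bash
python3 -m creep '[[[1.5,-5,-3.5,0,0,0,0],[1.5,-10,-7,0,0,0,0],[1.5,-15,-10.6,0,0.05,0,0],[1.5,-20,-14,2,0.115,0,0.006],[1.5,-23.55,-16.64,4.15,0.115,0,0.006],[1.5,-23.55,-16.64,4.15,0.115,0,0.006],[1.5,-23.55,-16.64,4.15,0.115,0,0.006],[1.5,-23.55,-16.64,4.15,0.115,0,0.006],[1.5,-23.55,-16.64,4.15,0.115,0,0.006]]]' | grep -E "^t|pos|rot|width|force"; python3 cap.py w15; python3 -c "
from h import *
print(go(.6148,.1222,-.0165,-90.6,.12))"
```

```text
t: 22.62
eef_pos: [0.6127, 0.1212, 0.0571]
ee_rot: [-3.026, 0.001, -1.583]
force: [0.4, -0.6, -2.6]
width: 0.026
gripper_force: 22.9
22.625 [0.61272546 0.121204   0.05712224] [-3.02587622e+00  8.74931208e-04 -1.58270453e+00] 0.0022616929083875085
[-0.085  0.654  7.341  0.004  0.001 -0.001]
```

```bash
python3 -m creep '[[[1.5,-0.08,0.2,2.5,0,0,0],[1.5,-0.08,0.5,5,0,0,0],[1.5,-0.08,0.5,5.3,0,0,0],[1.5,-0.08,0.5,5.3,0,0,0]]]' | grep -E "pos|rot|width|force"; python3 -c "
from h import *
print(go(.6148,.1222,-.0165,-90.6,.12))"
```

```text
eef_pos: [0.6144, 0.1226, 0.0041]
ee_rot: [-3.026, 0.001, -1.582]
force: [-0.0, 0.4, -1.0]
width: 0.0256
gripper_force: 22.9
[ 0.044  0.194  2.049  0.004  0.    -0.001]
```

```bash
python3 -m creep '[[[1.5,0.04,0.1,1,0,0,0],[1.5,0.04,0.17,1.7,0,0,0],[1.5,0.04,0.18,1.85,0,0,0],[1.5,0.04,0.18,1.85,0,0,0]]]' | grep -E "pos|force"; for i in 1 2; do python3 -m creep '[[[1.5,0,0.01,0.1,0,0,0],[1.5,0,0.01,0.1,0,0,0]]]' | grep -E "pos|^force"; done
```

```text
eef_pos: [0.6142, 0.1223, -0.0154]
force: [0.3, 0.3, -2.7]
gripper_force: 22.9
eef_pos: [0.6143, 0.1223, -0.0161]
force: [-0.7, -0.1, -2.1]
eef_pos: [0.6143, 0.1223, -0.0173]
force: [0.2, -0.7, -3.0]
```

```bash
for i in 1 2; do python3 -m creep '[[[1.5,0,0.01,0.08,0,0,0],[1.5,0,0.01,0.08,0,0,0]]]' | grep -E "pos|^force"; done
```

```text
eef_pos: [0.6144, 0.1223, -0.0179]
force: [-0.1, 0.2, -1.1]
eef_pos: [0.6145, 0.1223, -0.0183]
force: [-1.8, 1.3, 4.6]
```

```bash
python3 -m creep '[[[4.2,0,0,0,0,0,0],[4.2,0,0,0,0,0,0],[4.2,0,0,0,0,0,0],[4.2,0,-0.35,-3,0,0,0],[4.2,0,-1.05,-9,0,0,0],[4.2,0,-1.75,-15,-0.12,0,0],[4.2,0,-1.75,-15,-0.12,0,0],[4.2,0,-1.75,-15,-0.12,0,0]]]' | grep -E "^t|pos|rot|width|force"; python3 cap.py w16; python3 - <<'E'
from h import *
import pickle
p=pickle.load(open("pics/w16.pkl","rb")); H,S,V=cv2.split(hsv(cv2.imread("pics/w16.png")))
for c in blobs((H>100)&(H<130)&(S>120),100):
    c=c[:,0]; X=plane(p,c,.024)*1000; print("handle",X.min(0),X.max(0),c.max(0))
print(go(.6135,-.3505,.14,-96.35))
E
```

```text
t: 25.68
eef_pos: [0.6147, 0.1223, 0.132]
ee_rot: [3.137, 0.001, -1.583]
force: [-0.6, -0.1, -0.1]
width: 0.0421
gripper_force: 0.0
25.675 [0.61474745 0.12229306 0.13198431] [ 3.13744995e+00  1.09932850e-03 -1.58268684e+00] 0.058915348909400214
handle [613.97298105  38.50675199  24.        ] [636.98374198 112.14107638  24.        ] [323 205]
handle [584.52158895  38.34466314  24.        ] [608.95753775 112.48854274  24.        ] [365 205]
[47.236 -0.532 -0.923  0.006 -0.     0.099]
```

Pliers are home: handle ends at y=38.4 mm (expected 37.8), centred at x=610.8. Next, the wrench.

```bash
python3 -m creep '[[[5,47.2,-0.5,-0.9,0.006,0,0.099],[5,47.2,-0.5,-0.9,0.006,0,0.099],[5,47.2,-0.5,-0.9,0.006,0,0.099],[5,47.2,-0.5,-0.9,0.006,0,0.099],[5,47.2,-0.5,-0.9,0.006,0,0.099],[5,47.2,-0.5,-0.9,0.006,0,0.099],[5,47.2,-0.5,-0.9,0.006,0,0.099],[5,47.2,-0.5,-0.9,0.006,0,0.099],[5,47.2,-0.5,-0.9,0.006,0,0.099],[5,47.2,-0.5,-0.9,0.006,0,0.099],[5,47.2,-0.5,-0.9,0.006,0,0.099]]]' | grep -E "^t|pos|rot"; python3 -c "
from h import *
print(go(.6136,-.3513,-.027,-96.35))"
```

```text
t: 27.1
eef_pos: [0.6142, -0.3484, 0.1405]
ee_rot: [-3.141, 0.0, -1.679]
[ 0.298  0.029 16.746 -0.     0.     0.002]
```

```bash
python3 -m creep '[[[5,0.3,0.03,6,0,0,0],[5,0.3,0.03,11,0,0,0],[5,0.3,0.03,14,0,0,0],[5,0.3,0.03,15.7,0,0,0],[5,0.3,0.03,16.7,0,0,0],[5,0.3,0.03,16.7,0,0,0],[5,0.3,0.03,16.7,0,0,0]]]' | grep -E "pos|^force"; for i in 1 2 3; do python3 -m creep '[[[5,0,0,0.2,0,0,0],[5,0,0,0.2,0,0,0]]]'| grep -E "pos|^force"; done
```

```text
eef_pos: [0.6148, -0.353, -0.0246]
force: [-0.3, 0.2, 0.1]
eef_pos: [0.614, -0.3529, -0.0276]
force: [0.1, 0.3, -0.5]
eef_pos: [0.6136, -0.3527, -0.0302]
force: [-0.2, 1.1, -0.3]
eef_pos: [0.6136, -0.3527, -0.0323]
force: [0.3, 0.0, -1.2]
```

```bash
for i in 1 2; do python3 -m creep '[[[5,0,0,0.1,0,0,0],[5,0,0,0.1,0,0,0]]]'| grep -E "pos|^force"; done; python3 -m creep '[[[1,0,0,0,0,0,0],[1,0,0,0,0,0,0],[1,0,0,0,0,0,0],[1,0,0,0,0,0,0],[1,0,0,0,0,0,0]]]' 25 | grep -E "pos|rot|force|width"; python3 -m creep '[[[1,0,0,-4,0,0,0],[1,0,0,-10,0,0,0],[1,0,0,-13,0,0,0],[1,0,0,-13,0,0,0]]]'| grep -E "pos|force|width";  python3 -c "
from h import *
print(go(.6088,-.1152,.06,-90.8,.12))"
```

```text
eef_pos: [0.6138, -0.3527, -0.0332]
force: [0.9, -0.2, -0.2]
eef_pos: [0.6138, -0.3527, -0.0341]
force: [-0.8, -0.1, -0.0]
eef_pos: [0.6137, -0.3527, -0.034]
ee_rot: [-3.141, 0.0, -1.681]
force: [-0.5, -0.8, 1.0]
width: 0.02
gripper_force: 25.0
eef_pos: [0.6154, -0.3533, 0.0991]
force: [0.4, 0.6, -3.5]
width: 0.0193
gripper_force: 25.0
[-23.597   3.289   3.873   0.114  -0.007  -0.096]
```

```bash
python3 -m creep '[[[1,-5,0.7,0,0,0,-0.03],[1,-10,1.4,0,0,0,-0.06],[1,-15,2,0,0.05,0,-0.096],[1,-20,2.8,2,0.115,-0.005,-0.096],[1,-23.44,3.27,3.87,0.115,-0.005,-0.096],[1,-23.44,3.27,3.87,0.115,-0.005,-0.096],[1,-23.44,3.27,3.87,0.115,-0.005,-0.096],[1,-23.44,3.27,3.87,0.115,-0.005,-0.096]]]' | grep -E "^t|pos|rot|width|force"; python3 cap.py w17; python3 -c "
from h import *
cv2.imwrite('pics/v17.png',np.hstack([cv2.resize(cv2.imread('pics/w17.png'),(400,300)),cv2.resize(grab_frame('scene')[180:360,150:330],(400,400))[:300]]))
print(go(.6090,-.1168,.003,-90.8,.12))"
```

```text
t: 31.35
eef_pos: [0.6071, -0.117, 0.0571]
ee_rot: [-3.026, -0.0, -1.586]
force: [0.7, 0.9, -1.5]
width: 0.0201
gripper_force: 25.0
31.35 [ 0.60713701 -0.11697147  0.05714841] [-3.02561387e+00 -4.94590563e-04 -1.58580506e+00] 0.006659560944395735
[-0.029  0.442  5.417  0.004 -0.001 -0.001]
```

```bash
python3 - <<'E'
# numeric check: red floor columns either side of held wrench
from h import *
import pickle
p=pickle.load(open("pics/w17.pkl","rb")); im=cv2.imread("pics/w17.png"); H,S,V=cv2.split(hsv(im))
red=((H<6)|(H>174))&(S>150)&(V>80)
for c in blobs(red,150): 
    X=plane(p,c[:,0],.012)*1000; print("red",X.min(0).round(1),X.max(0).round(1))
w=(S<60)&(V>85); w[290:]=0
for c in blobs(w,150):
    X=plane(p,c[:,0],.10)*1000; print("wrench",X.min(0).round(1),X.max(0).round(1),c[:,0].min(0),c[:,0].max(0))
E
```

```text
red [ 586.9 -194.9   12. ] [597. -92.  12.]
wrench [ 579.5 -130.6  100. ] [ 589.1 -127.1  100. ] [357 281] [383 289]
wrench [ 615.8 -129.4  100. ] [ 626.1 -125.8  100. ] [261 281] [287 289]
wrench [ 558.7 -207.1  100. ] [ 616.  -126.3  100. ] [278  60] [455 289]
```

```bash
python3 - <<'E'
from h import *
import pickle
for n in("w3","w4","w5","w17"):
    p=pickle.load(open(f"pics/{n}.pkl","rb")); im=cv2.imread(f"pics/{n}.png"); H,S,V=cv2.split(hsv(im))
    red=((H<8)|(H>172))&(S>130)&(V>50)
    for c in blobs(red,200):
        X=plane(p,c[:,0],.012)*1000
        if X[:,1].mean()<-60: print(n,X.min(0).round(1),X.max(0).round(1),c[:,0].min(0),c[:,0].max(0))
E
```

```text
w3 [ 574.4 -206.9   12. ] [636.4 -38.3  12. ] [116   4] [290  73]
w4 [ 574.7 -207.7   12. ] [636.5 -38.1  12. ] [149 132] [311 191]
w5 [ 573.8 -207.7   12. ] [635.6 -39.9  12. ] [396 133] [557 192]
w17 [ 586.1 -207.8   12. ] [608.8 -92.   12. ] [327  79] [370 285]
```

View pics/v17.png

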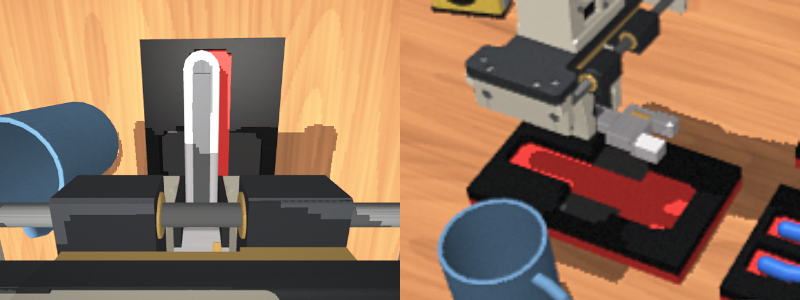

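The last picture shows the wrench over its cut-out, with the mug clear to the left; the measured cut-out centre is (605.2, −115.5). Lowering with force checks.

```bash
python3 -m creep '[[[1,-0.03,0.25,2.5,0,0,0],[1,-0.03,0.35,4,0,0,0],[1,-0.03,0.44,5.3,0,0,0],[1,-0.03,0.44,5.4,0,0,0],[1,-0.03,0.44,5.4,0,0,0]]]' | grep -E "pos|rot|width|force"; python3 -c "
from h import *
print(go(.6092,-.1169,-.0205,-90.8,.12))"
```

```text
eef_pos: [0.6092, -0.116, 0.0034]
ee_rot: [-3.025, -0.001, -1.585]
force: [-0.4, 0.6, -2.2]
width: 0.0191
gripper_force: 25.0
[ 0.089  0.279  2.375  0.004 -0.001  0.   ]
```

```bash
python3 -m creep '[[[1,0.08,0.15,1.2,0,0,0],[1,0.08,0.25,2,0,0,0],[1,0.08,0.26,2.15,0,0,0],[1,0.08,0.26,2.15,0,0,0]]]' | grep -E "pos|^force"; for i in 1 2 ; do python3 -m creep '[[[1,0,0.01,0.08,0,0,0],[1,0,0.01,0.08,0,0,0]]]' | grep -E "pos|^force"; done
```

```text
eef_pos: [0.6087, -0.1168, -0.0187]
force: [-0.3, 0.1, -2.8]
eef_pos: [0.6089, -0.1167, -0.0192]
force: [0.4, -0.2, -2.1]
eef_pos: [0.609, -0.1167, -0.0198]
force: [-0.4, -0.4, 0.5]
```

```bash
python3 -m creep '[[[3.8,0,0,0,0,0,0],[3.8,0,0,0,0,0,0],[3.8,0,0,0,0,0,0],[3.8,0,-0.35,-3,0,0,0],[3.8,0,-1.05,-9,0,0,0],[3.8,0,-1.75,-15,-0.12,0,0],[3.8,0,-1.75,-15,-0.12,0,0],[3.8,0,-1.75,-15,-0.12,0,0]]]' | grep -E "^t|pos|rot|width|force"; python3 cap.py w18; python3 - <<'E'
from h import *
import pickle
p=pickle.load(open("pics/w18.pkl","rb")); H,S,V=cv2.split(hsv(cv2.imread("pics/w18.png")))
m=(S<60)&(V>120); m[285:]=0
for c in blobs(m,300):
    X=(plane(p,c[:,0],.023)*1000)[:,:2]; print(c[:,0].min(0),c[:,0].max(0),X.min(0),X.max(0),cv2.minAreaRect(X.astype(np.float32)))
# hover for tape survey: camera above (.43,-.366)
print(go(.43,-.366+.05,.2,-90))
E
```

```text
t: 34.08
eef_pos: [0.6083, -0.1165, 0.1302]
ee_rot: [3.137, 0.0, -1.585]
force: [0.2, 0.1, -0.1]
width: 0.0382
gripper_force: 0.0
34.075 [ 0.6083409  -0.11649717  0.13022319] [ 3.13732298e+00  1.19455671e-04 -1.58523735e+00] 0.04578597432196439
[297  97] [354 284] [ 584.93737817 -200.7237153 ] [628.23222623 -65.15367937] ((605.4853515625, -133.10931396484375), (135.22500610351562, 43.30058670043945), 89.0682601928711)
[20.199 17.498 -6.969  0.006 -0.    -0.014]
```

Wrench is home: handle end at y=−200.7 mm (expected −200.5), yaw 89.1°. Now the tape: moving the camera above it.

```bash
python3 -c "
from h import *
print(go(.43,-.292,.2,-78))"

```

```text
[17.8   17.533 -6.969  0.006  0.001 -0.224]
```

```bash
python3 -m creep '[[[8,17.8,17.5,-7,0.006,0,-0.224],[8,17.8,17.5,-7,0.006,0,-0.224],[8,17.8,17.5,-7,0.006,0,-0.224],[8,17.8,17.5,-7,0.006,0,-0.224],[8,17.8,17.5,-7,0.006,0,-0.224],[8,17.8,17.5,-7,0.006,0,-0.224],[8,17.8,17.5,-7,0.006,0,-0.224],[8,17.8,17.5,-7,0.006,0,-0.224]]]' | grep -E "^t|pos|rot"; python3 cap.py w19
python3 -m creep '[[[8,3,0,0,0,0,0],[8,3,0,0,0,0,0],[8,3,0,0,0,0,0]]]' | grep -E "pos"; python3 cap.py w20
cat > tp.py <<'E'
from h import *
import pickle,sys
np.set_printoptions(precision=1,suppress=True)
def rect(n,z,near):
    p=pickle.load(open(f"pics/{n}.pkl","rb")); im=cv2.imread(f"pics/{n}.png"); H,S,V=cv2.split(hsv(im))
    m=(((H>22)&(H<35)&(S>130)&(V>70))).astype(np.uint8); m[278:]=0
    m=cv2.morphologyEx(m,cv2.MORPH_CLOSE,np.ones((13,13)))
    for c in blobs(m,300):
        X=(plane(p,c[:,0],z)*1000)[:,:2]; R=cv2.minAreaRect(X.astype(np.float32))
        if np.hypot(*(np.array(R[0])-near))<40:
            return R,p,c[:,0],X
if __name__=="__main__":
    for n in sys.argv[1:]:
        for z in(.0,.064): R,p,c,X=rect(n,z,(430,-366)); print(n,z,R,c.min(0),c.max(0))
        # black top patch / discs
        im=cv2.imread(f"pics/{n}.png"); H,S,V=cv2.split(hsv(im)); x0,y0=c.min(0);x1,y1=c.max(0)
        m=np.zeros(V.shape,bool); m[max(0,y0-8):min(278,y1+8),x0-8:x1+8]=((V<60))[max(0,y0-8):min(278,y1+8),x0-8:x1+8]
        for k in blobs(m,40): print("   black",cen(k),cv2.contourArea(k),cv2.minAreaRect(k))
        h=cv2.convexHull(c)[:,0]; q=cv2.approxPolyDP(h,4,True)[:,0]; print("   hull",q.tolist())
E
python3 tp.py w19 w20
```

```text
t: 35.12
eef_pos: [0.432, -0.2913, 0.2007]
ee_rot: [-3.141, 0.0, -1.359]
35.125 [ 0.43203816 -0.29130313  0.20070774] [-3.14089614e+00  4.87418789e-04 -1.35923920e+00] 0.006000204597365635
eef_pos: [0.4378, -0.3211, 0.2011]
35.55 [ 0.43780866 -0.32106184  0.20111531] [-3.14041733e+00  3.89366111e-04 -1.36063970e+00] 0.010908766575558611
w19 0.0 ((434.2165222167969, -364.8411865234375), (41.48517608642578, 76.31019592285156), 13.997742652893066) [314  69] [361 158]
w19 0.064 ((436.4349365234375, -364.63824462890625), (34.72285079956055, 63.871150970458984), 13.997712135314941) [314  69] [361 158]
   black [340.5 138.1] 214.5 ((339.0, 131.5), (25.0, 22.0), 90.0)
   hull [[355, 69], [361, 97], [357, 156], [318, 158], [315, 71]]
w20 0.0 ((434.1656188964844, -362.9385681152344), (41.00094223022461, 76.74532318115234), 13.396462440490723) [314 108] [359 193]
w20 0.064 ((437.30242919921875, -367.89080810546875), (34.32474899291992, 64.24885559082031), 13.396467208862305) [314 108] [359 193]
   black [337.7 171.6] 486.5 ((337.5, 171.5), (25.0, 21.0), 90.0)
   hull [[354, 108], [359, 133], [356, 190], [319, 193], [314, 111]]
```

```bash
python3 -c "
from h import *
print(go(.436,-.365,.09,-76.3))"

```

```text
[ 4.272  1.118 11.132 -0.002  0.    -0.029]
```

```bash
python3 -m creep '[[[6.5,4.3,1.1,3,0,0,-0.029],[6.5,4.3,1.1,8,0,0,-0.029],[6.5,4.3,1.1,11.1,0,0,-0.029],[6.5,4.3,1.1,11.1,0,0,-0.029],[6.5,4.3,1.1,11.1,0,0,-0.029]]]' | grep -E "^t|pos|rot|width"; python3 cap.py w21; python3 tp.py w21;  python3 -c "
from h import *
print(go(.436,-.365,-.009,-76.3))"
```

```text
t: 36.22
eef_pos: [0.4373, -0.3661, 0.0922]
ee_rot: [-3.138, -0.002, -1.331]
width: 0.0648
36.225 [ 0.43728362 -0.3660663   0.09218318] [-3.13840932e+00 -1.77246980e-03 -1.33078148e+00] 0.01586278600011656
w21 0.0 ((435.4041748046875, -363.496826171875), (44.892696380615234, 71.85527801513672), 13.827897071838379) [293 177] [357 277]
w21 0.064 ((439.7164611816406, -380.1746520996094), (34.784847259521484, 55.676639556884766), 13.827897071838379) [293 177] [357 277]
   black [325.2 268.9] 486.5 ((325.5, 268.5), (17.0, 31.0), 90.0)
   hull [[349, 177], [357, 223], [355, 277], [295, 277], [293, 211], [298, 179]]
[-0.173  0.159 10.153 -0.004 -0.002  0.001]
```

```bash
python3 -m creep '[[[6.5,-0.15,0.15,4,0,0,0],[6.5,-0.15,0.15,7,0,0,0],[6.5,-0.15,0.15,9,0,0,0],[6.5,-0.15,0.15,10.1,0,0,0],[6.5,-0.15,0.15,10.1,0,0,0],[6.5,-0.15,0.15,10.1,0,0,0]]]' | grep -E "pos|rot|force"; python3 -m creep '[[[2.5,0,0,0,0,0,0],[2.5,0,0,0,0,0,0],[2.5,0,0,0,0,0,0],[2.5,0,0,0,0,0,0],[2.5,0,0,0,0,0,0]]]' 30 | grep -E "pos|rot|force|width"
```

```text
eef_pos: [0.4355, -0.3651, -0.0092]
ee_rot: [-3.138, -0.002, -1.331]
force: [0.5, 1.0, 1.4]
gripper_force: 0.0
eef_pos: [0.4349, -0.3648, -0.0102]
ee_rot: [-3.139, -0.001, -1.332]
force: [0.5, 1.0, 1.9]
width: 0.0357
gripper_force: 30.0
```

```bash
python3 -m creep '[[[2.5,0,0,-3,0,0,0],[2.5,0,0,-8,0,0,0],[2.5,0,0,-10,0,0,0],[2.5,0,0,-10,0,0,0]]]'| grep -E "pos|force|width"; python3 - <<'E'
from h import *
import pickle
for n in("w1","w2"):
    p=pickle.load(open(f"pics/{n}.pkl","rb")); H,S,V=cv2.split(hsv(cv2.imread(f"pics/{n}.png")))
    for c in blobs(((H<8)|(H>172))&(S>130)&(V>50),600):
        X=plane(p,c[:,0],.012)*1000
        if X[:,0].mean()<500: print(n,cv2.minAreaRect(X[:,:2].astype(np.float32)))
print(go(.4487,.116,.07,-87.1))
E
```

```text
eef_pos: [0.435, -0.3649, 0.0906]
force: [0.2, 0.2, -4.4]
width: 0.036
gripper_force: 30.0
w1 ((447.22760009765625, 114.42465209960938), (49.26176834106445, 83.88961791992188), 3.027690887451172)
w2 ((447.5670166015625, 116.37376403808594), (49.59939193725586, 85.0601577758789), 2.8468210697174072)
[-46.4   -12.705   2.043  -0.004  -0.001   0.188]
```

```bash
python3 -m creep '[[[2.5,-6,-1.6,0,0,0,0],[2.5,-12,-3.2,0,0,0,0.05],[2.5,-18,-4.9,0,0,0,0.1],[2.5,-24,-6.5,0,0,0,0.15],[2.5,-30,-8.2,0,0,0,0.188],[2.5,-36,-9.9,0,0,0,0.188],[2.5,-42,-11.5,1,0,0,0.188],[2.5,-46.4,-12.65,2,0,0,0.188],[2.5,-46.4,-12.65,2,0,0,0.188],[2.5,-46.4,-12.65,2,0,0,0.188],[2.5,-46.4,-12.65,2,0,0,0.188]]]'| grep -E "^t|pos|rot|force|width"; python3 cap.py w22; python3 -c "
from h import *
print(go(.448,.1158,.0025,-87.1))"
```

```text
t: 39.52
eef_pos: [0.447, 0.1149, 0.0692]
ee_rot: [-3.141, -0.001, -1.521]
force: [0.6, -0.9, -4.1]
width: 0.0359
gripper_force: 30.0
39.525 [0.44700444 0.11487896 0.06920023] [-3.14066885e+00 -5.59727833e-04 -1.52096706e+00] 0.009053163129891316
[-0.087 -0.073  6.694 -0.001 -0.    -0.001]
```

```bash
python3 -m creep '[[[2.5,-0.08,-0.1,2,0,0,0],[2.5,-0.08,-0.1,3.5,0,0,0],[2.5,-0.08,-0.1,4,0,0,0],[2.5,-0.08,-0.1,4,0,0,0]]]'| grep -E "pos|rot|^force";python3 -c "
from h import *
print(go(.448,.1158,.0022,-87.1))"
```

```text
eef_pos: [0.4486, 0.1163, 0.0298]
ee_rot: [-3.14, -0.0, -1.521]
force: [-0.0, 0.2, -3.4]
[ 0.051  0.068  2.762 -0.002 -0.    -0.   ]
```

```bash
python3 -m creep '[[[2.5,0.05,0.05,1,0,0,0],[2.5,0.05,0.05,1.8,0,0,0],[2.5,0.05,0.05,2.4,0,0,0],[2.5,0.05,0.05,2.65,0,0,0],[2.5,0.05,0.05,2.65,0,0,0]]]'| grep -E "pos|rot|^force"; for i in 1 2; do python3 -m creep '[[[2.5,0,0,0.06,0,0,0],[2.5,0,0,0.06,0,0,0]]]'| grep -E "pos|^force"; done
```

```text
eef_pos: [0.4481, 0.1163, 0.0031]
ee_rot: [-3.14, -0.0, -1.52]
force: [0.9, 0.6, -4.6]
eef_pos: [0.4482, 0.1164, 0.0028]
force: [-0.3, 0.2, -3.1]
eef_pos: [0.4481, 0.1163, 0.0021]
force: [0.5, -0.1, -4.4]
```

```bash
for i in 1 2; do python3 -m creep '[[[2.5,0,0,0.05,0,0,0],[2.5,0,0,0.05,0,0,0]]]'| grep -E "pos|^force"; done
```

```text
eef_pos: [0.4482, 0.1164, 0.0018]
force: [-1.6, 0.4, 1.1]
eef_pos: [0.4482, 0.1164, 0.0018]
force: [-3.7, 0.8, 9.7]
```

Seated, with contact at the predicted height. Releasing, lifting away and checking all the placements.

```bash
python3 -m creep '[[[6,0,0,-0.05,0,0,0],[6,0,0,-0.05,0,0,0],[6,0,0,-0.05,0,0,0],[6,0,0,-0.05,0,0,0],[6,0,0,-4,0,0,0],[6,0,0,-10,0,0,0],[6,0,0,-16,0,0,0],[6,0,0,-22,0,0,0],[6,0,0,-22,0,0,0],[6,0,0,-22,0,0,0]]]'| grep -E "^t|pos|rot|width|^force"; python3 cap.py w23; python3 - <<'E'
from h import *
import tp, pickle
np.set_printoptions(precision=1,suppress=True)
p=pickle.load(open("pics/w23.pkl","rb"))
for z in(.012,.076):
    r=tp.rect("w23",z,(448,116)); print("tape",z,r and r[0])
P={n:camera_params(n) for n in("scene","side")}; I={n:grab_frame(n) for n in P}
for n in P: 
    cv2.imwrite(f"pics/{n}_end.png",I[n])
    d=cv2.absdiff(I[n],cv2.imread(f"pics/{n}0.png")).max(2)
    # bystanders: change around mug and jar
    for k,(u,v) in dict(scene=dict(mug=(195,305),jar=(306,350)),side=dict(mug=(226,200),jar=(188,255)))[n].items():
        print(n,k,"changed px frac",(d[v-35:v+35,u-28:u+28]>40).mean().round(3))
# pliers handle flatness: handle-end blue centroids in scene vs side
c={}
H,S,V=cv2.split(hsv(I["scene"]))
for k in blobs(((H>100)&(H<130)&(S>120)),40):
    X=plane(P["scene"],cen(k),.024)[0]*1000
    if 500<X[0]<700: print("scene blue",X,cv2.contourArea(k))
k=max(blobs((H>45)&(H<85)&(S>100),100),key=cv2.contourArea); print("scene sd",plane(P["scene"],cen(k),.03)*1000)
E
```

```text
t: 42.95
eef_pos: [0.4473, 0.1162, 0.2208]
ee_rot: [-3.14, 0.001, -1.52]
force: [-0.3, -0.5, 0.5]
width: 0.0603
42.95 [0.44728456 0.11623373 0.22080489] [-3.13972334e+00  6.19754597e-04 -1.51994805e+00] 0.02286973068622097
tape 0.012 ((449.26446533203125, 120.61631774902344), (40.60924530029297, 78.96989440917969), 3.6392822265625)
tape 0.076 ((449.552978515625, 108.1230697631836), (34.122989654541016, 66.35652160644531), 3.639159679412842)
scene mug changed px frac 0.0
scene jar changed px frac 0.0
side mug changed px frac 0.0
side jar changed px frac 0.0
scene blue [630.1  74.7  24. ] 257.5
scene blue [595.6  72.7  24. ] 236.0
scene sd [[604.1 352.7  30. ]]
```

Mug and jar unmoved, tape upright in place. One more wrist view lets me triangulate the pliers and wrench heights against the post-release pictures.

```bash
python3 -m creep '[[[6,4,-6,-5,0,0,-0.18],[6,8,-12,-5,0,0,-0.36],[6,8,-12,-5,0,0,-0.54],[6,8,-12,-5,0,0,-0.72],[6,8,-12,-5,0,0,-0.9],[6,8,-12,-5,0,0,-1.08],[6,8,-12,-5,0,0,-1.26],[6,8,-12,-5,0,0,-1.44],[6,8,-12,-5,0,0,-1.52],[6,8,-12,-5,0,0,-1.52],[6,8,-12,-5,0,0,-1.52]]]'| grep -E "^t|pos|rot"; python3 cap.py w24; python3 - <<'E'
from h import *
import pickle
np.set_printoptions(precision=1,suppress=True)
def ld(n): return pickle.load(open(f"pics/{n}.pkl","rb")),hsv(cv2.imread(f"pics/{n}.png"))
def feats(n,k):
    p,h=ld(n); H,S,V=cv2.split(h); m=(H>100)&(H<130)&(S>120) if k=="p" else (S<60)&(V>110)
    m[285:]=0; out=[]
    for c in blobs(m,250):
        X=plane(p,c[:,0],.024)*1000
        if not(560<X[:,0].mean()<660 and -210<X[:,1].mean()<140): continue
        for s in (c[:,0][X[:,1]<X[:,1].min()+4].mean(0),): out.append((p,s,plane(p,s,.024)[0]*1000, cv2.minAreaRect(X[:,:2].astype(np.float32))))
    return sorted(out,key=lambda o:o[2][0])
for k,n in(("p","w16"),("w","w18")):
    a,b=feats(n,k),feats("w24",k)
    for o in b: print(k,"w24",o[2],o[3])
    for x in a:
        for y in b:
            if np.hypot(*(x[2]-y[2])[:2])<10: print(k,"tri",tri(x[0],x[1],y[0],y[1])*1000)
E
```

```text
t: 44.48
eef_pos: [0.5713, 0.0425, 0.2705]
ee_rot: [3.141, -0.001, -0.002]
44.475 [0.57134997 0.04246723 0.27049193] [ 3.14121023e+00 -7.08309223e-04 -1.59972419e-03] 0.005618520682294476
p w24 [592.3  40.3  24. ] ((595.555908203125, 75.01727294921875), (72.35936737060547, 16.24124526977539), 80.34395599365234)
p w24 [630.8  39.7  24. ] ((627.9654541015625, 75.7315673828125), (15.891068458557129, 74.78975677490234), 9.111291885375977)
p tri [[591.   40.   14.2]]
p tri [[630.4  39.6  12.5]]
w w24 [ 604.  -198.1   24. ] ((612.4118041992188, -118.18443298339844), (81.47257232666016, 148.52281188964844), 19.46674919128418)
w w24 [640.7  98.5  24. ] ((643.4652099609375, 119.84120178222656), (44.66657638549805, 24.015522003173828), 89.88276672363281)
w tri [[ 604.  -199.3   21.7]]
```

```bash
python3 -c "
from station import *
print(job_done())"
```

```text
the job is handed in; nothing more can be done
None
```

All four tools are in their matching trays, with the wrench, pliers and screwdriver flat in their cut-outs and the tape measure standing upright; the mug and jar were not moved, and the job was handed in at about 44.5 s.

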